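# Find the lock nut that fits the tube spinner

## Robot

A 6-joint arm with a two-finger parallel gripper is mounted at the origin on the work surface. World frame = base frame: x ahead of the robot, y to its left, z up, the work surface at z = 0. Lengths are in m, angles in rad, forces in N, time in s.
With the tool pointing down it reaches from about 0.375 to 0.9 m from the base axis. Payload 3.1 kg.
Tool frame: the origin (TCP) lies where the fingers leave the gripper's body, on its centre line; the fingertips stand 73 mm ahead of it and the grasp point (between the pads) lies 54 mm ahead of it; z points along the fingers, y is the direction in which the jaws open and shut (so a half turn about z gives the same grasp; the last joint's range is limited). The gripper opens to 85 mm and grips with 20 to 120 N. Pads are 22 mm wide; open, the fingers measure 114 mm over their backs; the gripper's body (76 mm by 85 mm) begins 54 mm behind the grasp point. The pads swing forward as they close: fully open they stand 13 mm farther back than shut.
Start: joints at [-0.178, 0.527, 1.433, -0, 1.181, -0.178], TCP at [0.625, 0, 0.304] pointing down, gripper open.
Joint ranges: [-3.08, 3.08], [-0.75, 2.2], [0.22, 2.44], [-1.43, 4.57], [0, 2.65], [-2.85, 2.85]. Speed limits (rad/s): [2.79, 2.79, 3.14, 3.14, 3.14, 3.14].

## Interface

Orientations are given as a 3x3 rotation matrix whose columns are the frame's x, y, z axes.
In Python, from bench import env, cams gives the robot as it stands.
- The arm moves only by the tool apply_moves, never from a script. Its argument "increments" is a list of rows, each a list of 3 entries, a list of its own where there are three numbers: the shift along the tool's x, y, z in mm, then the turn, a rotation vector about the tool's x, y, z in degrees, then the opening, from -1 (shut) to 1 (fully open). A call has 1 to 10 rows; each row shifts and turns the commanded pose from where the row before left it, along the tool's axes as they then stand; what a row does not reach is not made up. A row lasts 1/8 s, in which the tool goes at most 62.5 mm and 10.7 degrees, less where a joint would pass 70% of its speed; a pose out of reach is approached as far as the arm can. A call is refused whole if a number of a shift passes 62.5 or a number of a turn 10.7, either way. A call with a gripper value outside its range is refused whole. The fingers move at their own pace and stop on an object; "grip_force" is the grip in N (left out, the last holds). Time passes only in rows, so rows that do not move let the fingers close. It gives the time, the measured TCP pose, the force and the opening at its end, in the units of the state.
- env.sense(): the state, without advancing time (a new reading comes with each control period).
- cams.camera(name): name is "scene" or "side" or "wrist"; returns the picture (480x640x3 uint8, red, green, blue); there is no depth.
- cams.get_calibration(name): a dict with "camera_matrix" (3x3 intrinsics, pixels), "T" (4x4, takes a point from camera to world coordinates); the wrist camera has in their place "tool_from_camera" (4x4, takes a point from camera to tool coordinates, whose origin is the TCP and whose axes are the flange's). Camera axes: x right, y down, z forward; pixel columns grow to the right and rows downward; lengths in m; the calibration is good to about 2 mm. A picture is of the moment at which its call begins: read the wrist's pose just before it. get_calibration takes no time and is no camera call.
- env.job_done(): hands the job in, once; it reports no verdict.
The state is a dict: "time": time; "qpos": joint angles; "qd": joint speeds; "joint_torque": joint torques, N m; "eef_pos": TCP position; "ee_rot": TCP orientation; "wrist_force": force on the tool from outside, world axes, zero at the start; "torque": the same for the moment, N m; "gripper_width": finger opening in m.
Only numpy, scipy, OpenCV 4.12 (cv2) and the standard library are available. Lean on these libraries where they do the work, as an engineer would, in place of code of your own. Each camera call takes 0.05 s, during which the arm holds its last target.

## Task

One of the two metal lock nuts in the blue tray belongs to the small tube spinner. Try them on the spinner's upright stud: the fitting one drops over the stud's cross pin; press it down on the springy rubber ring, screw it a quarter turn clockwise and let go, so that it stays locked down. Never mind where the other nut ends up.

Things in the scene. Friction and masses are not known exactly. Their poses are not given: they have to be found in the camera images.
- seat_left (a point): Centre of the nut on the left seat of the blue tray; stays there when the nut is taken. Nut: aluminium cap, 40 mm across its flat sides (along point x: grip these), 52 mm long (y), 32 mm high, 90 g, hollow below. The slot in its top runs along y: 38 mm long in the fitting nut, 20 mm in the wrong one. Which seat has which varies. Seat: 28 x 46 mm, top 28 mm above the table, tray rim 12.
- seat_right (a point): Centre of the nut, alike outside, on the tray's right seat, 84 mm from the left one along -y; same axes (z up) and seat. The fitting nut's slot (14 mm wide) lets the stud's cross pin through and its underside reaches the rubber ring; the wrong nut, its slot too short, stops on the pin 11 mm higher.
- stud_top (a point): Top of the spinner's fixed steel stud (10 mm thick), z up. At its top a cross pin along point y, 30 mm long, 7 mm thick. Lower the nut with its slot along the pin, either way round (within 10 degrees, 3 mm off centre); the fitting one stands on the ring with its centre 19 mm below this point. Ring: 32 mm wide, top 35 mm below. Black rotor plate (radius 65 mm) 65 mm below, tubes on it 56 mm below.
- clamp_ring (a joint): How far the springy rubber ring round the stud is pressed down, m: 0 free, 0.009 stop; 3 N at 0 and 1 N more per mm. Press the fitting nut 5 to 8 mm down from standing free, turn it 60 to 90 degrees clockwise seen from above, release: the pin now lies across the slot and holds nut and ring about 0.004 down. A nut just standing there leaves it at 0.
Mind the look-alikes: they are no part of the job. Of the things that look like the part that bears stud_top, take the one that is farthest from the robot's base at the start.

How it is judged:
By the outcome, as a careful person would: the job done as asked, in the order asked, and still so for the second after the job is handed in, with the robot touching nothing.
It also fails if it takes over 61 s, if anything falls off the work surface, if the arm or the gripper's body presses on something with over 40 N, if the wrist force passes 120 N, or if a joint passes its speed limit or range.

## Working session

There is one attempt and no reset: what is moved stays moved. The work goes in short steps, Python scripts to look and compute and a tool call to move; the robot and the scene stay as the last step left them, time stands still between calls to the robot, and variables do not carry over. Pictures are saved under pics/ and viewed, and the job is handed in when it is done.

Besides the shell and the picture viewer there is one more tool, called after "Call:" in YAML: its name, and indented under it one key for each argument. apply_moves: Moves the arm, as the interface text tells. Its arguments: {"type":"object","properties":{"increments":{"type":"array"},"grip_force":{"type":"number"}},"required":["increments"]}

```bash
ls; mkdir -p pics; python3 - <<'E'
from bench import env,cams
import cv2
s=env.sense();print(s['time'],s['eef_pos'],s['ee_rot'],s['gripper_width'])
for n in ['scene','side','wrist']:
    cv2.imwrite(f'pics/{n}0.png',cams.camera(n)[:,:,::-1])
    print(n,cams.get_calibration(n))
E
```

```text
pics
0.0 [6.24453982e-01 1.16208803e-04 3.02933570e-01] [[ 7.35053152e-06  9.99997743e-01 -2.12480337e-03]
 [ 9.99999944e-01 -6.63656862e-06  3.36020486e-04]
 [ 3.36005626e-04 -2.12480572e-03 -9.99997686e-01]] 0.08540096998576839
scene {'camera_matrix': array([[595.0526383 ,   0.        , 318.97049721],
       [  0.        , 595.0526383 , 244.7639984 ],
       [  0.        ,   0.        ,   1.        ]]), 'T': array([[-0.78582296,  0.40034406, -0.47138828,  0.93539353],
       [ 0.61815852,  0.48498877, -0.61859999,  0.61416468],
       [-0.01903481, -0.77750275, -0.6285914 ,  0.82957937],
       [ 0.        ,  0.        ,  0.        ,  1.        ]])}
side {'camera_matrix': array([[458.86264509,   0.        , 314.48607412],
       [  0.        , 458.86264509, 229.58995804],
       [  0.        ,   0.        ,   1.        ]]), 'T': array([[ 0.85263931, -0.30926271,  0.42114461, -0.00660533],
       [-0.52244919, -0.49338415,  0.69542715, -0.72046519],
       [-0.00728361, -0.81297519, -0.58225278,  0.65809149],
       [ 0.        ,  0.        ,  0.        ,  1.        ]])}
wrist {'camera_matrix': array([[426.98723503,   0.        , 320.16740811],
       [  0.        , 426.98723503, 236.00857428],
       [  0.        ,   0.        ,   1.        ]]), 'tool_from_camera': array([[-2.76051464e-05, -9.66444554e-01, -2.56875306e-01,
         6.52277081e-02],
       [ 9.99999553e-01,  2.16018263e-04, -9.20192803e-04,
         1.37726701e-04],
       [ 9.44805081e-04, -2.56875217e-01,  9.66444116e-01,
        -6.95106564e-02],
       [ 0.00000000e+00,  0.00000000e+00,  0.00000000e+00,
         1.00000000e+00]])}
```

View pics/scene0.png

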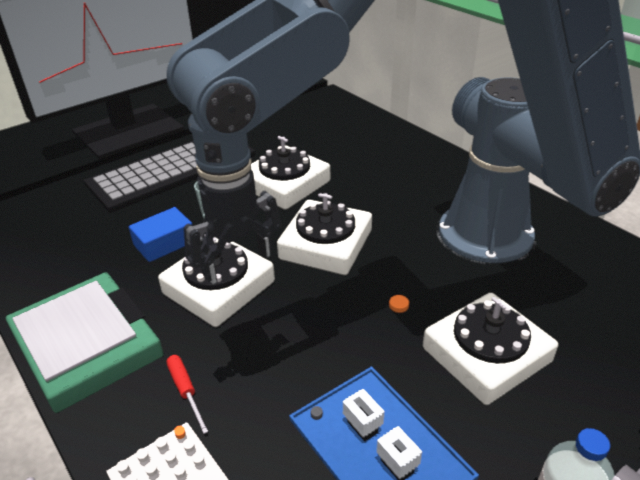

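View pics/side0.png

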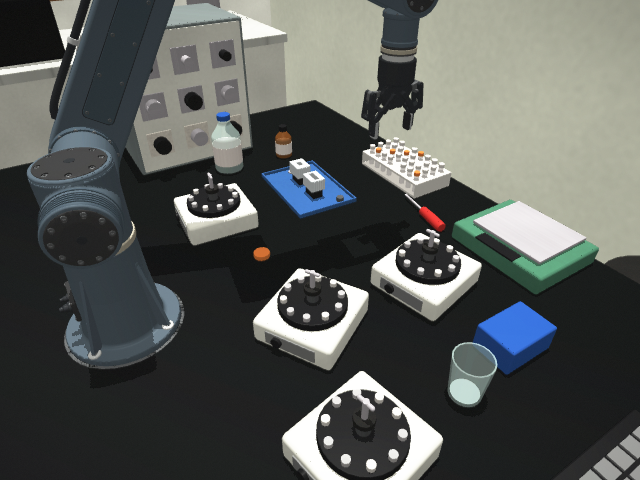

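View pics/wrist0.png

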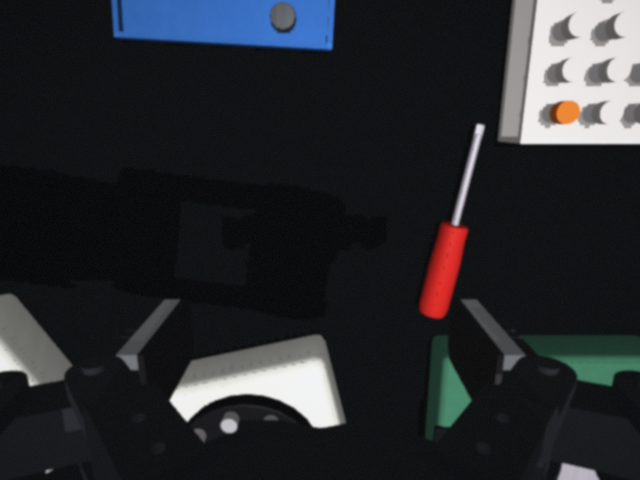

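```bash
python3 - <<'E'
import cv2,numpy as np
s=cv2.imread('pics/scene0.png');d=cv2.imread('pics/side0.png')
def c(im,x,y,w=50): return cv2.resize(im[max(y-w,0):y+w,x-w:x+w],(390,290) if 0 else (290,290),interpolation=cv2.INTER_CUBIC)
a=np.hstack([c(s,215,250),c(d,428,250)]);b=np.hstack([c(s,385,435),c(d,305,180)])
cv2.imwrite('pics/crop1.png',np.vstack([a,b]))
a=np.hstack([c(s,285,160),c(s,325,210)])
b=np.hstack([c(d,362,420),c(d,312,290)])
cv2.imwrite('pics/crop2.png',np.vstack([a,b]))
E
```

```text
(no output)
```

View pics/crop1.png

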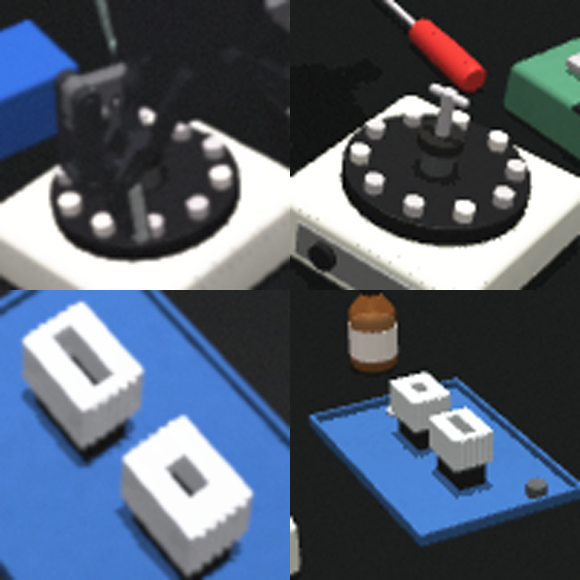

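View pics/crop2.png

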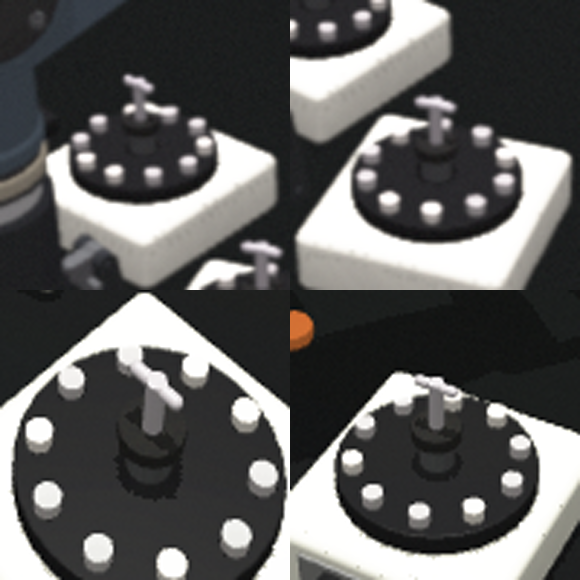

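```bash
cat > h.py <<'E'
from bench import env,cams
import cv2,numpy as np
def ray(name,px,s=None):
    c=cams.get_calibration(name);K=c['camera_matrix']
    if name=='wrist':
        W=np.eye(4);W[:3,:3]=s['ee_rot'];W[:3,3]=s['eef_pos'];T=W@c['tool_from_camera']
    else:T=c['T']
    d=T[:3,:3]@np.linalg.solve(K,[px[0],px[1],1.]);return T[:3,3],d/np.linalg.norm(d)
def plane(name,px,z,s=None):
    o,d=ray(name,px,s);return o+d*(z-o[2])/d[2]
def tri(*rays):
    A=sum(np.eye(3)-np.outer(d,d) for o,d in rays);b=sum((np.eye(3)-np.outer(d,d))@o for o,d in rays)
    p=np.linalg.solve(A,b);return p,[np.linalg.norm((np.eye(3)-np.outer(d,d))@(p-o)) for o,d in rays]
def proj(name,p,s=None):
    c=cams.get_calibration(name);K=c['camera_matrix']
    if name=='wrist':
        W=np.eye(4);W[:3,:3]=s['ee_rot'];W[:3,3]=s['eef_pos'];T=W@c['tool_from_camera']
    else:T=c['T']
    q=K@(T[:3,:3].T@(np.array(p)-T[:3,3]));return q[:2]/q[2]
E
python3 - <<'E'
from h import *
np.set_printoptions(precision=4,suppress=True)
for n,a,b in [('A',(282.6,138),(366,402)),('B',(325,195.5),(312.7,273)),('D',(495,305),(211,175)),('nutlong',(363,407),(313,177))]:
    p,e=tri(ray('scene',a),ray('side',b));print(n,p,e,np.hypot(*p[:2]))
p=plane('side',(432,232),.14);print('C',p,np.hypot(*p[:2]))
print(plane('side',(299,165),.06),plane('scene',(400,446),.06))
for z in (.06,):
  print(plane('scene',(363,407),z),plane('side',(313,177),z))
E
```

```text
A [ 0.2287 -0.4514  0.1314] [np.float64(0.00261607768817059), np.float64(0.002616077688170523)] 0.5060691542301573
B [ 0.3026 -0.1966  0.1296] [np.float64(0.003135807905232999), np.float64(0.0031358079052329693)] 0.360816528960249
D [0.2838 0.234  0.1287] [np.float64(0.0004192888836085186), np.float64(0.0004192888836086374)] 0.3678022622428889
nutlong [0.5508 0.2085 0.0561] [np.float64(0.0017532529052799444), np.float64(0.0017532529052799147)] 0.5889000992880676
C [ 0.5551 -0.2282  0.14  ] 0.6001503209456724
[0.551  0.2805 0.06  ] [0.5541 0.2953 0.06  ]
[0.5512 0.2114 0.06  ] [0.5484 0.2012 0.06  ]
```

Call:
apply_moves:
  increments:
    - [[50,-15,0],[0,0,0],1]
    - [[55,-20,15],[0,0,0],1]
    - [[55,-20,20],[0,0,0],1]
    - [[40,-18,20],[0,0,0],1]
    - [[0,0,0],[0,0,0],1]
    - [[0,0,0],[0,0,0],1]

```text
time: 0.9
eef_pos: [0.5524, 0.1999, 0.249]
ee_rot: [[-0.001, 1.0, 0.001], [1.0, 0.001, -0.0], [-0.0, 0.001, -1.0]]
wrist_force: [-0.1, -0.1, -0.6]
gripper_width: 0.0858
```

```bash
python3 - <<'E'
from h import *
s=env.sense();print(s['eef_pos'],s['ee_rot'].round(3).tolist())
im=cams.camera('wrist')[:,:,::-1];cv2.imwrite('pics/w1.png',im)
np.save('s1.npy',s,allow_pickle=True)
im=cams.camera('scene')[:,:,::-1];cv2.imwrite('pics/s1.png',im)
E
```

```text
[0.55243381 0.19993147 0.24900392] [[-0.001, 1.0, 0.001], [1.0, 0.001, -0.0], [-0.0, 0.001, -1.0]]
```

View pics/w1.png

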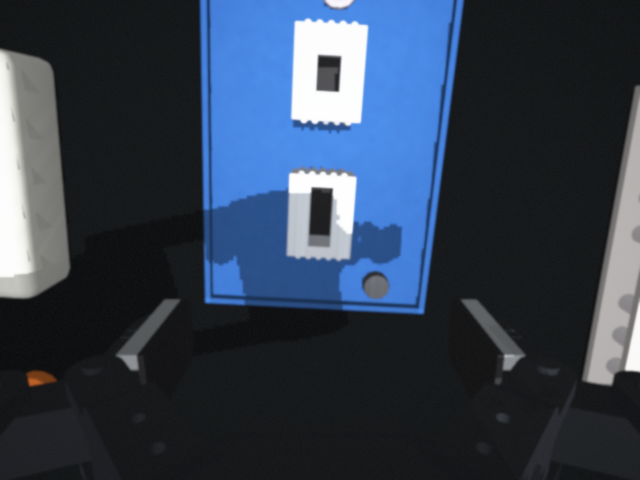

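View pics/s1.png

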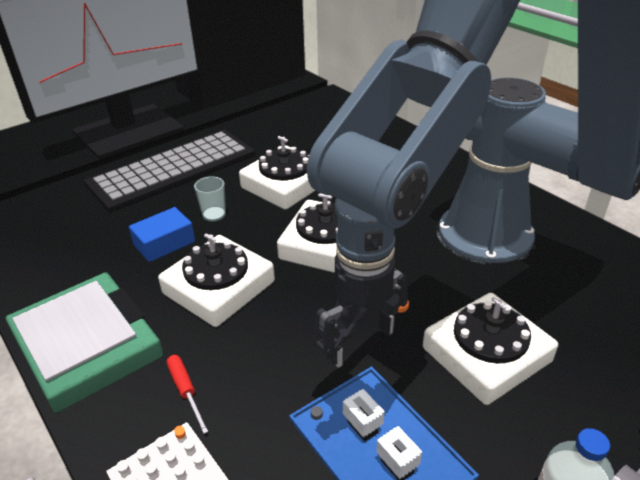

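```bash
python3 - <<'E'
from h import *
np.set_printoptions(precision=4,suppress=True)
s=np.load('s1.npy',allow_pickle=True).item()
im=cv2.imread('pics/w1.png')
hsv=cv2.cvtColor(im,cv2.COLOR_BGR2HSV)
m=((hsv[:,:,1]<70)&(hsv[:,:,2]>95)).astype(np.uint8)*255
m[:, :270]=0;m[:,370:]=0;m[300:]=0
cs,_=cv2.findContours(m,cv2.RETR_EXTERNAL,cv2.CHAIN_APPROX_NONE)
for c in cs:
    if cv2.contourArea(c)<1500: continue
    print(cv2.boundingRect(c),cv2.contourArea(c))
    for z in (.056,.060,.064):
        w=np.array([plane('wrist',p[0],z,s)[:2] for p in c])
        r=cv2.minAreaRect((w*1000).astype(np.float32));print(z,r)
cv2.imwrite('pics/crop3.png',np.hstack([cv2.resize(im[150:280,255:385],(580,580)), ]))
b=cv2.imread('pics/s1.png')[215:275,185:245];cv2.imwrite('pics/crop4.png',cv2.resize(b,(600,600),interpolation=cv2.INTER_CUBIC))
b=cv2.imread('pics/side0.png')[210:270,400:460];cv2.imwrite('pics/crop5.png',cv2.resize(b,(600,600),interpolation=cv2.INTER_CUBIC))
E
```

```text
(287, 167, 69, 94) 5634.0
0.056 ((552.6517944335938, 209.07228088378906), (58.61438751220703, 41.53050231933594), 87.56796264648438)
0.06 ((552.6492309570312, 209.9273681640625), (57.72122573852539, 40.89764404296875), 87.56809997558594)
0.064 ((552.646484375, 210.78245544433594), (56.827964782714844, 40.264747619628906), 87.56797790527344)
(291, 19, 77, 107) 7061.0
0.056 ((557.0296020507812, 292.4554748535156), (56.812564849853516, 41.241607666015625), 86.92805480957031)
0.06 ((556.9602661132812, 292.03997802734375), (55.94678497314453, 40.61316680908203), 86.92814636230469)
0.064 ((556.8909912109375, 291.6243896484375), (55.08103561401367, 39.98471450805664), 86.92813873291016)
```

View pics/crop3.png

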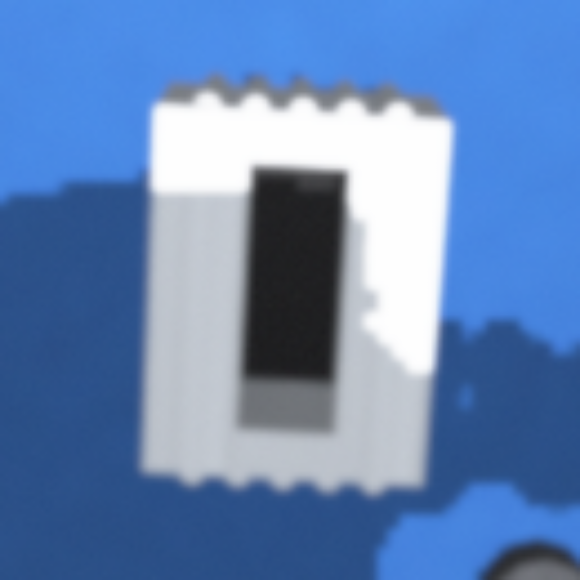

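View pics/crop4.png

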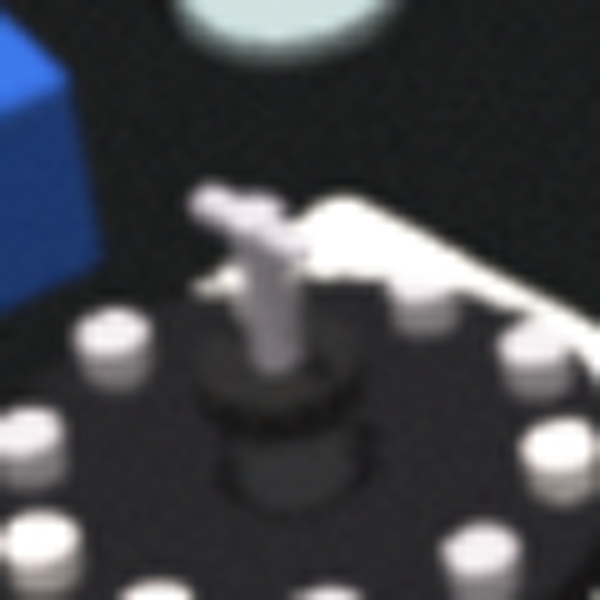

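View pics/crop5.png

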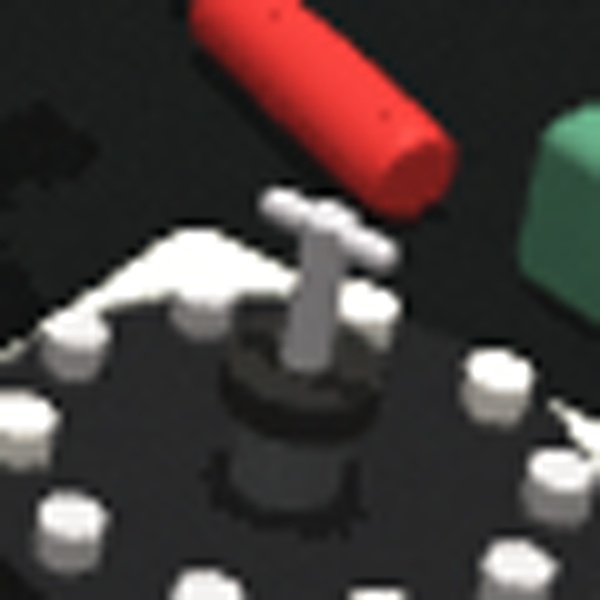

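```bash
python3 - <<'E'
from h import *
np.set_printoptions(precision=4,suppress=True)
s=np.load('s1.npy',allow_pickle=True).item()
P=[(289.1,173.5),(356.3,176.9),(350.7,259.2),(286.4,255.4)]
for z in (.055,.06,.065):
    w=np.array([plane('wrist',p,z,s) for p in P]);print(z,w.mean(0),[np.linalg.norm(w[i]-w[(i+1)%4]) for i in range(4)],[np.degrees(np.arctan2(*(w[a]-w[b])[1::-1])) for a,b in((0,3),(1,2),(1,0),(2,3))])
# slot
P=[(255+x/4.46,150+y/4.46) for x,y in [(253,168),(346,171),(333,432),(238,427)]]
w=np.array([plane('wrist',p,.06,s) for p in P]);print(w.mean(0),[np.linalg.norm(w[i]-w[(i+1)%4]) for i in range(4)])
p,e=tri(ray('scene',(210.7,236)),ray('side',(432.8,231.8)));print('C',p,e)
a,_=tri(ray('scene',(205.5,235)),ray('side',(438.5,235.5)));b,_=tri(ray('scene',(215,239)),ray('side',(427.5,230.3)));print(a,b,_,np.linalg.norm(a-b))
print(env.sense()['qpos'])
E
```

```text
0.055 [0.5527 0.2073 0.055 ] [np.float64(0.04140079414698066), np.float64(0.05327837362043976), np.float64(0.04169035221599169), np.float64(0.05280034903230272)] [np.float64(87.06759570410685), np.float64(87.37676547713724), np.float64(-2.8521692232007902), np.float64(-3.508627778641286)]
0.06 [0.5527 0.2084 0.06  ] [np.float64(0.040615169327941916), np.float64(0.05226735889242181), np.float64(0.04089923271961031), np.float64(0.051798405337541244)] [np.float64(87.0675957041068), np.float64(87.3767654771372), np.float64(-2.8521692232007694), np.float64(-3.508627778641262)]
0.065 [0.5527 0.2095 0.065 ] [np.float64(0.03982954450890318), np.float64(0.05125634416440389), np.float64(0.04010811322322892), np.float64(0.05079646164277978)] [np.float64(87.06759570410684), np.float64(87.37676547713728), np.float64(-2.8521692232007876), np.float64(-3.5086277786412765)]
[0.5527 0.2081 0.06  ] [np.float64(0.01269053133638042), np.float64(0.037126163874034356), np.float64(0.013449722254398085), np.float64(0.03684100330736992)]
C [ 0.5589 -0.2234  0.1354] [np.float64(0.0027057315369346186), np.float64(0.0027057315369346828)]
[ 0.5632 -0.2356  0.1325] [ 0.5561 -0.2123  0.1334] [np.float64(0.00252325998442519), np.float64(0.002523259984425365)] 0.024391816141355275
[ 0.1556  0.5441  1.5826 -0.0004  1.013   0.1572]
```

Call:
apply_moves:
  increments:
    - [[8.5,0,20],[0,0,3],1]
    - [[0,0,45],[0,0,0],1]
    - [[0,0,45],[0,0,0],1]
    - [[0,0,30],[0,0,0],1]
    - [[0,0,9],[0,0,0],1]
    - [[0,0,0],[0,0,0],1]

```text
time: 1.75
eef_pos: [0.5528, 0.2078, 0.1002]
ee_rot: [[0.054, 0.999, 0.001], [0.999, -0.054, 0.0], [0.0, 0.001, -1.0]]
wrist_force: [0.6, -0.4, 0.1]
gripper_width: 0.0849
```

```bash
python3 - <<'E'
from h import *
s=env.sense();print(s['eef_pos'],s['ee_rot'].round(3).tolist(),s['wrist_force'])
im=np.hstack([cv2.resize(cams.camera('wrist')[:,:,::-1],(400,300)),cv2.resize(cams.camera('scene')[300:480,280:520,::-1],(400,300))]);cv2.imwrite('pics/w2.png',im)
E
```

```text
[0.55281311 0.20783321 0.10016431] [[0.054, 0.999, 0.001], [0.999, -0.054, 0.0], [0.0, 0.001, -1.0]] [ 0.5660618  -0.41605314  0.11566567]
```

View pics/w2.png

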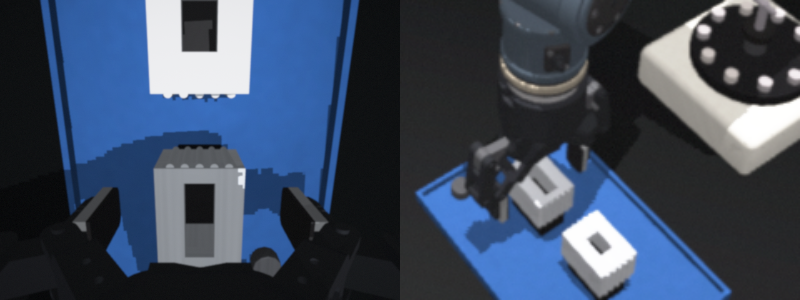

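Call:
apply_moves:
  increments:
    - [[0,0,0],[0,0,0],-1]
    - [[0,0,0],[0,0,0],-1]
    - [[0,0,0],[0,0,0],-1]
    - [[0,0,0],[0,0,0],-1]
    - [[0,0,0],[0,0,0],-1]
    - [[0,0,0],[0,0,0],-1]
  grip_force: 70

```text
time: 2.6
eef_pos: [0.5524, 0.2087, 0.1009]
ee_rot: [[0.052, 0.999, 0.001], [0.999, -0.052, 0.0], [0.0, 0.001, -1.0]]
wrist_force: [-0.9, -0.2, 5.4]
gripper_width: 0.0392
```

Call:
apply_moves:
  increments:
    - [[0,0,-40],[0,0,0],-1]
    - [[0,0,-60],[0,0,0],-1]
    - [[-20,0,-60],[0,0,0],-1]
    - [[-50,3,-40],[0,0,0],-1]
    - [[-55,3,0],[0,0,0],-1]
    - [[-55,3,0],[0,0,0],-1]
    - [[-55,3,0],[0,0,0],-1]
    - [[-55,3,0],[0,0,0],-1]

```text
time: 3.6
eef_pos: [0.5512, -0.0819, 0.2979]
ee_rot: [[0.052, 0.999, -0.001], [0.999, -0.052, 0.0], [0.0, -0.001, -1.0]]
wrist_force: [0.9, -0.6, -1.2]
gripper_width: 0.0389
```

Call:
apply_moves:
  increments:
    - [[-55,4,0],[0,0,0],-1]
    - [[-55,4,0],[0,0,0],-1]
    - [[-50,4,0],[0,0,0],-1]
    - [[-40,3,0],[0,0,0],-1]
    - [[0,0,0],[0,0,0],-1]
    - [[0,0,0],[0,0,0],-1]

```text
time: 4.35
eef_pos: [0.5557, -0.2801, 0.2975]
ee_rot: [[0.053, 0.999, -0.002], [0.999, -0.053, 0.002], [0.002, -0.002, -1.0]]
wrist_force: [-0.0, -0.5, -0.8]
gripper_width: 0.0391
```

```bash
python3 - <<'E'
from h import *
s=env.sense();print(s['eef_pos'],s['ee_rot'].round(3).tolist(),s['wrist_force'],s['gripper_width'])
im=cams.camera('wrist')[:,:,::-1];cv2.imwrite('pics/w3.png',im)
np.save('s3.npy',s,allow_pickle=True)
E
```

```text
[ 0.55573679 -0.28012682  0.29749855] [[0.053, 0.999, -0.002], [0.999, -0.053, 0.002], [0.002, -0.002, -1.0]] [-0.03502884 -0.45564253 -0.79454702] 0.03909634032901265
```

View pics/w3.png

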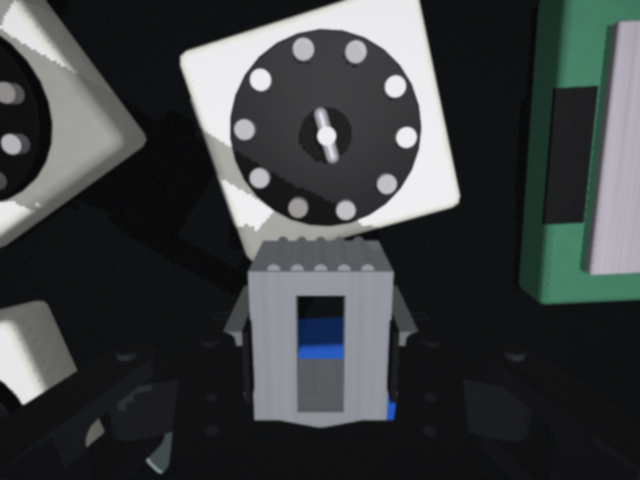

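```bash
python3 - <<'E'
from h import *
np.set_printoptions(precision=4,suppress=True)
s=np.load('s3.npy',allow_pickle=True).item()
im=cv2.imread('pics/w3.png')
a=cv2.resize(im[95:175,285:365],(400,400),interpolation=cv2.INTER_CUBIC)
b=cv2.resize(im[235:435,230:430],(400,400),interpolation=cv2.INTER_CUBIC)
cv2.imwrite('pics/crop6.png',np.hstack([a,b]))
p,e=tri(ray('scene',(210.7,236)),ray('side',(432.8,231.8)),ray('wrist',(326,136),s));print(p,e)
for z in (.125,.13,.135): print(plane('wrist',(326,136),z,s))
E
```

```text
[ 0.5602 -0.2223  0.1354] [np.float64(0.00326966409184498), np.float64(0.0025018746454719258), np.float64(0.00143577718691161)]
[ 0.5616 -0.222   0.125 ]
[ 0.5616 -0.2219  0.13  ]
[ 0.5615 -0.2217  0.135 ]
```

View pics/crop6.png

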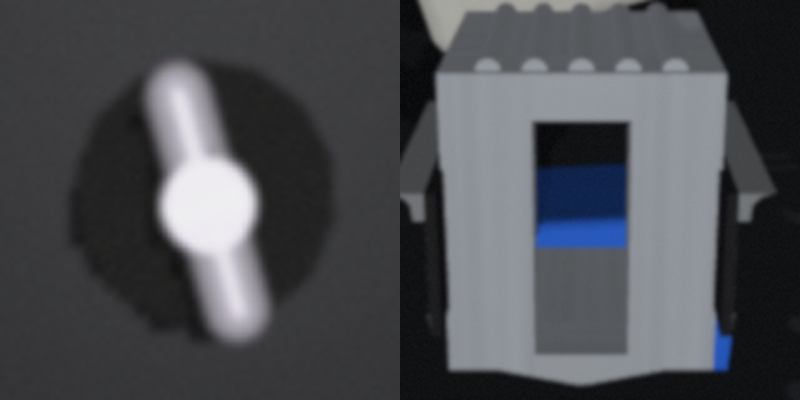

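```bash
python3 - <<'E'
from h import *
np.set_printoptions(precision=4,suppress=True)
s=np.load('s3.npy',allow_pickle=True).item()
T=dict(eef_pos=np.zeros(3),ee_rot=np.eye(3))
for z in (.037,.041,.045):
    w=np.array([plane('wrist',p,z,T) for p in [(297.5,296),(344.5,296),(344,411),(297.5,411)]])
    v=np.array([plane('wrist',p,z,T) for p in [(248.5,271),(393.5,271),(388,420),(253.5,420)]])
    print(z,w.mean(0),np.linalg.norm(w[0]-w[3]),np.linalg.norm(w[0]-w[1]),v.mean(0),[np.linalg.norm(v[i]-v[(i+1)%4]) for i in range(4)])
a=plane('wrist',(320.2,110.6),.128,s);b=plane('wrist',(333,159.4),.128,s)
d=a-b;print(a,b,np.degrees(np.arctan2(d[1],d[0])),np.linalg.norm(d))
st=plane('wrist',(326.6,135.8),.132,s);print('stud',st, 'in tool', s['ee_rot'].T@(st-s['eef_pos']))
print(s['qpos'])
c=cams.get_calibration('wrist')
for n,px in(('scene',(210.7,236)),('side',(432.8,231.8))):
  for z in (.128,.132,.136):print(n,z,plane(n,px,z))
E
```

```text
0.037 [0.0024 0.0002 0.037 ] 0.035812434630306436 0.012601869007999951 [0.0044 0.0002 0.037 ] [np.float64(0.03825948104020231), np.float64(0.045937042432512544), np.float64(0.039207246599619536), np.float64(0.045955279443256475)]
0.041 [0.     0.0002 0.041 ] 0.03715737055984739 0.013075132179945392 [0.0021 0.0002 0.041 ] [np.float64(0.03969631579404542), np.float64(0.04766220799308156), np.float64(0.04067967468764392), np.float64(0.047681129894736954)]
0.045 [-0.0024  0.0002  0.045 ] 0.03850230648938832 0.013548395351890834 [-0.0002  0.0002  0.045 ] [np.float64(0.04113315054788852), np.float64(0.04938737355365052), np.float64(0.04215210277566829), np.float64(0.049406980346217454)]
[ 0.5591 -0.2085  0.128 ] [ 0.5648 -0.2347  0.128 ] 102.26735994468802 0.026851572375207824
stud [ 0.5619 -0.2217  0.132 ] in tool [0.0583 0.0033 0.1656]
[-0.6464  0.5315  1.4451  0.0006  1.1673 -0.594 ]
scene 0.128 [ 0.5532 -0.2298  0.128 ]
scene 0.132 [ 0.5554 -0.225   0.132 ]
scene 0.136 [ 0.5576 -0.2202  0.136 ]
side 0.128 [ 0.5699 -0.2172  0.128 ]
side 0.132 [ 0.5655 -0.2209  0.132 ]
side 0.136 [ 0.5612 -0.2247  0.136 ]
```

Call:
apply_moves:
  increments:
    - [[0,0,0],[0,0,-5],-1]
    - [[0,0,0],[0,0,-5.3],-1]
    - [[0,0,0],[0,0,-5],-1]
    - [[5.5,18,30],[0,0,0],-1]
    - [[0,0,27],[0,0,0],-1]
    - [[0,0,0],[0,0,0],-1]
    - [[0,0,0],[0,0,0],-1]

```text
time: 5.28
eef_pos: [0.5732, -0.271, 0.2421]
ee_rot: [[-0.214, 0.977, 0.001], [0.977, 0.214, -0.001], [-0.001, 0.001, -1.0]]
wrist_force: [-0.3, 0.6, -0.8]
gripper_width: 0.0391
```

```bash
python3 - <<'E'
from h import *
s=env.sense();print(s['eef_pos'],s['ee_rot'].round(3).tolist(),s['wrist_force'],s['gripper_width'])
im=cams.camera('wrist')[:,:,::-1];cv2.imwrite('pics/w4.png',im)
np.save('s4.npy',s,allow_pickle=True)
E
```

```text
[ 0.57317394 -0.27104497  0.24210739] [[-0.214, 0.977, 0.001], [0.977, 0.214, -0.001], [-0.001, 0.001, -1.0]] [-0.26411556  0.64817604 -0.78403199] 0.039091045036395336
```

View pics/w4.png

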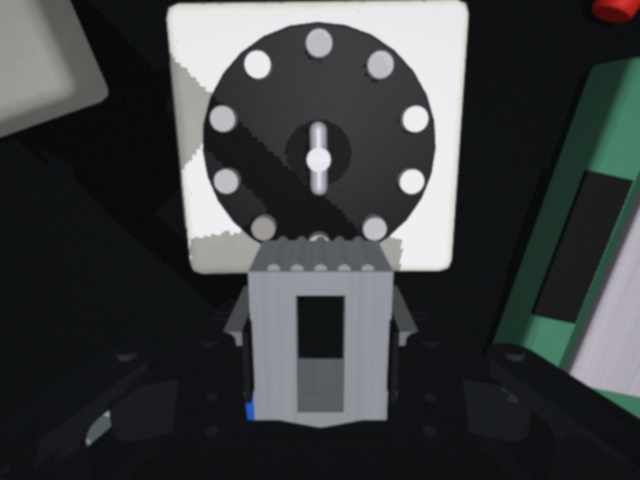

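```bash
python3 - <<'E'
from h import *
np.set_printoptions(precision=4,suppress=True)
s=np.load('s3.npy',allow_pickle=True).item();t=np.load('s4.npy',allow_pickle=True).item()
im=cv2.imread('pics/w4.png')
g=cv2.cvtColor(im,cv2.COLOR_BGR2GRAY)
for n,q in(('w3',(326.6,135.8)),('w4',(0,0))):
    i=cv2.cvtColor(cv2.imread(f'pics/{n}.png'),cv2.COLOR_BGR2GRAY)
    c=(326,136) if n=='w3' else (318,159)
    w=i[c[1]-9:c[1]+10,c[0]-9:c[0]+10].copy();m=cv2.moments((w>215).astype(np.uint8),True);print(n,w.max(),m['m00'],c[0]-9+m['m10']/m['m00'],c[1]-9+m['m01']/m['m00'])
cv2.imwrite('pics/crop7.png',cv2.resize(im[115:205,275:365],(540,540),interpolation=cv2.INTER_CUBIC))
E
```

```text
w3 239 242.0 326.2603305785124 135.6900826446281
w4 237 333.0 318.1381381381381 159.0990990990991
```

View pics/crop7.png

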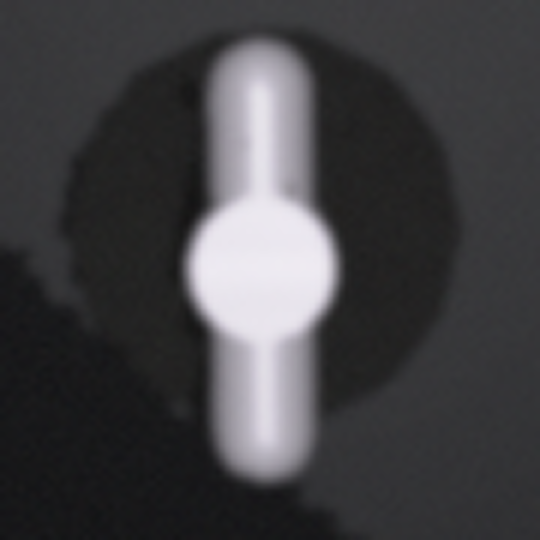

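```bash
python3 - <<'E'
from h import *
np.set_printoptions(precision=4,suppress=True)
s=np.load('s3.npy',allow_pickle=True).item();t=np.load('s4.npy',allow_pickle=True).item()
p,e=tri(ray('wrist',(326.3,135.7),s),ray('wrist',(318.4,159.5),t));print(p,e)
p,e=tri(ray('wrist',(326.3,135.7),s),ray('wrist',(318.4,159.5),t),ray('scene',(210.7,236)),ray('side',(432.8,231.8)));print(p,e)
for z in (.126,.13,.134,.138):
    w=plane('wrist',(318.4,159.5),z,t);print(w,t['ee_rot'].T@(w-t['eef_pos']),plane('wrist',(326.3,135.7),z,s))
a=plane('wrist',(275+261/6,115+60/6),.128,t);b=plane('wrist',(275+265/6,115+460/6),.128,t);print(np.linalg.norm(a-b),np.degrees(np.arctan2(*(a-b)[1::-1])))
E
```

```text
[ 0.5617 -0.2215  0.1387] [np.float64(2.9967300392827528e-05), np.float64(2.9967300392810794e-05)]
[ 0.5608 -0.222   0.1353] [np.float64(0.0010972687989810098), np.float64(0.0009997537149870276), np.float64(0.0036772682312956107), np.float64(0.0023816087721451745)]
[ 0.5619 -0.2225  0.126 ] [ 0.0499 -0.0007  0.1161] [ 0.5619 -0.2218  0.126 ]
[ 0.5618 -0.2222  0.13  ] [ 0.0502 -0.0007  0.1121] [ 0.5619 -0.2217  0.13  ]
[ 0.5618 -0.2219  0.134 ] [ 0.0505 -0.0007  0.1081] [ 0.5618 -0.2216  0.134 ]
[ 0.5617 -0.2216  0.138 ] [ 0.0509 -0.0007  0.1041] [ 0.5618 -0.2215  0.138 ]
0.02793541642462974 102.8971669764271
```

Call:
apply_moves:
  increments:
    - [[25,-0.5,0],[0,0,0],-1]
    - [[25,-0.5,0],[0,0,-0.5],-1]
    - [[0,0,12],[0,0,0],-1]
    - [[0,0,12],[0,0,0],-1]
    - [[0,0,10],[0,0,0],-1]
    - [[0,0,0],[0,0,0],-1]
    - [[0,0,0],[0,0,0],-1]

```text
time: 6.2
eef_pos: [0.5612, -0.2235, 0.207]
ee_rot: [[-0.221, 0.975, 0.0], [0.975, 0.221, -0.0], [-0.0, 0.0, -1.0]]
wrist_force: [0.4, -0.5, -1.2]
gripper_width: 0.0392
```

```bash
python3 - <<'E'
from h import *
s=env.sense();print(s['eef_pos'],s['ee_rot'].round(3).tolist(),s['wrist_force'],s['gripper_width'])
im=np.hstack([cv2.resize(cams.camera('scene')[180:330,140:290,::-1],(400,400)),cv2.resize(cams.camera('side')[150:300,360:510,::-1],(400,400))]);cv2.imwrite('pics/w5.png',im)
im=cams.camera('wrist')[:,:,::-1];cv2.imwrite('pics/w5w.png',im)
E
```

```text
[ 0.56123818 -0.22354979  0.20704701] [[-0.221, 0.975, 0.0], [0.975, 0.221, -0.0], [-0.0, 0.0, -1.0]] [ 0.36997976 -0.5374332  -1.24711101] 0.03918140606428946
```

View pics/w5.png

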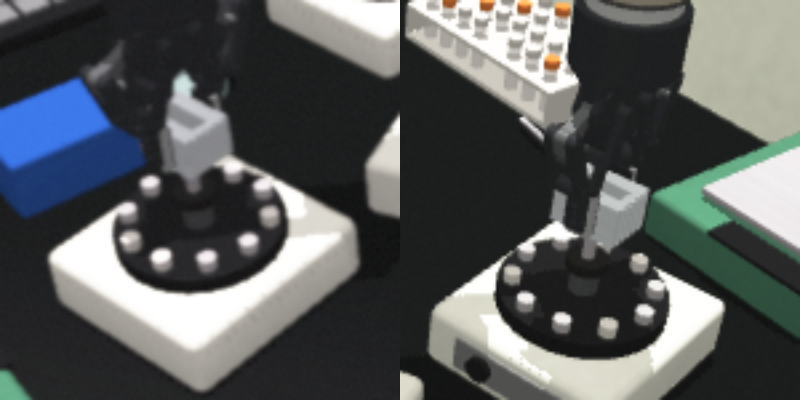

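View pics/w5w.png

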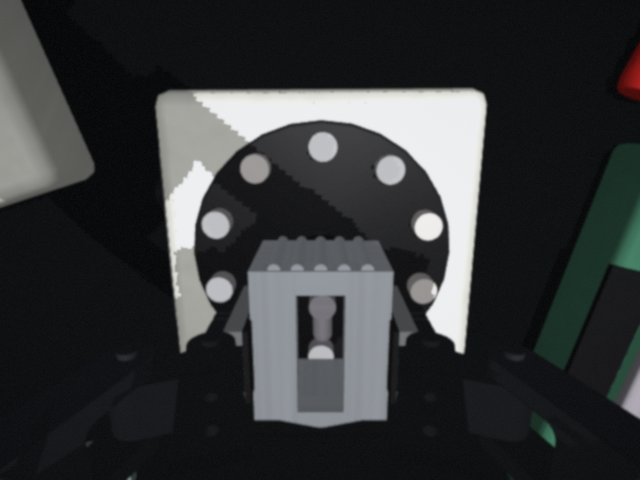

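```bash
python3 - <<'E'
from h import *
s=env.sense()
im=cv2.imread('pics/w5w.png');cv2.imwrite('pics/crop8.png',cv2.resize(im[280:425,280:365],(493,580+261),interpolation=cv2.INTER_CUBIC)[:580])
for z in (.130,.135,.139): 
  p=np.array([.5617,-.222,z]);u=np.array([-.221,.975,0])
  print(z,proj('wrist',p,s),proj('wrist',p+.015*u-[0,0,.0035],s),proj('wrist',p-.015*u-[0,0,.0035],s))
  print(s['ee_rot'].T@(p-s['eef_pos']))
E
```

```text
0.13 [321.65931131 300.79873525] [321.67827243 259.41441526] [321.58195532 332.97407602]
[0.00124897 0.00061206 0.07753832]
0.135 [321.7049779  306.40915097] [321.72467882 263.73731192] [321.62324521 339.29801927]
[0.00124591 0.00061506 0.07253832]
0.139 [321.74363165 311.15799725] [321.76396564 267.39699827] [321.65810599 344.63728401]
[0.00124346 0.00061747 0.06853832]
```

View pics/crop8.png

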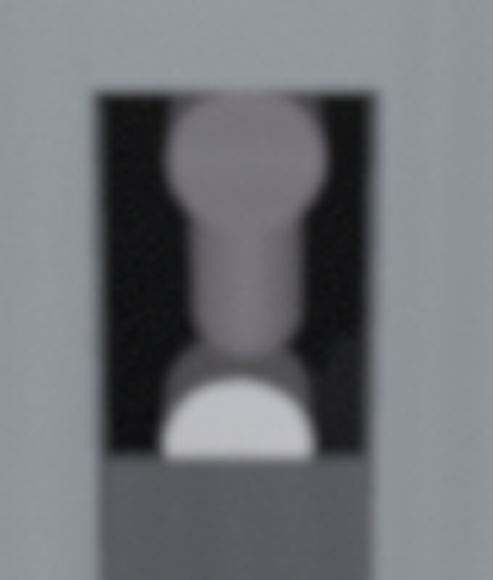

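Call:
apply_moves:
  increments:
    - [[1.2,0.5,5],[0,0,0],-1]
    - [[0,0,7],[0,0,0],-1]
    - [[0,0,5],[0,0,0],-1]
    - [[0,0,2],[0,0,0],-1]
    - [[0,0,2],[0,0,0],-1]
    - [[0,0,2],[0,0,0],-1]
    - [[0,0,0],[0,0,0],-1]

```text
time: 7.22
eef_pos: [0.5613, -0.2217, 0.1841]
ee_rot: [[-0.222, 0.975, -0.0], [0.975, 0.222, 0.0], [0.0, -0.0, -1.0]]
wrist_force: [-0.2, -0.4, -1.7]
gripper_width: 0.0391
```

Call:
apply_moves:
  increments:
    - [[0,0,2],[0,0,0],-1]
    - [[0,0,2],[0,0,0],-1]
    - [[0,0,2],[0,0,0],-1]
    - [[0,0,0],[0,0,0],-1]

```text
time: 7.72
eef_pos: [0.5612, -0.2217, 0.178]
ee_rot: [[-0.222, 0.975, -0.0], [0.975, 0.222, 0.0], [0.0, -0.0, -1.0]]
wrist_force: [0.2, -0.4, -0.5]
gripper_width: 0.0392
```

```bash
python3 - <<'E'
from h import *
s=env.sense();print(s['eef_pos'],s['ee_rot'].round(3).tolist(),s['wrist_force'],s['gripper_width'])
w=cams.camera('wrist')[:,:,::-1]
im=np.hstack([cv2.resize(w[250:430,220:420],(400,360)),cv2.resize(cams.camera('side')[190:280,380:480,::-1],(400,360))]);cv2.imwrite('pics/w6.png',im)
E
```

```text
[ 0.56117912 -0.2216762   0.17796953] [[-0.222, 0.975, -0.0], [0.975, 0.222, 0.0], [0.0, -0.0, -1.0]] [ 0.23742635 -0.38353887 -0.51167408] 0.03920735626968022
```

View pics/w6.png

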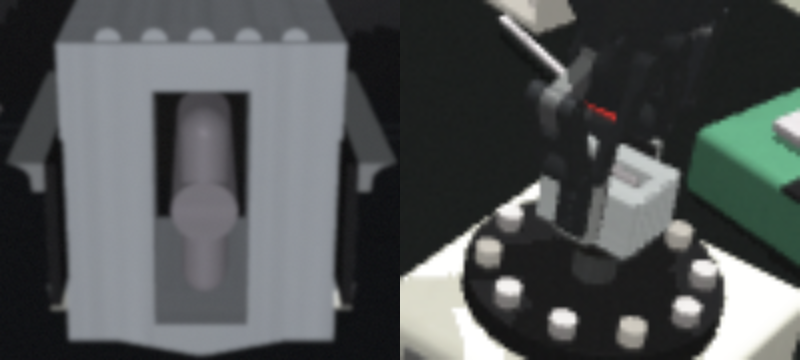

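```bash
python3 - <<'E'
from h import *
T=dict(eef_pos=np.zeros(3),ee_rot=np.eye(3))
for z in (.039,.0415,.044): print(z,plane('wrist',(322,356.5),z,T),plane('wrist',(322,296.5),z+.0035,T),plane('wrist',(322,395),z+.0035,T))
for z in (.041,.043):print(plane('wrist',(322,296),z,T),plane('wrist',(322,412),z,T))
E
```

```text
0.039 [0.00093784 0.00060599 0.039     ] [0.01779254 0.00060001 0.0425    ] [-0.01410554  0.00063423  0.0425    ]
0.0415 [-0.00054258  0.00061622  0.0415    ] [0.01673456 0.0006098  0.045     ] [-0.01587547  0.00064477  0.045     ]
0.044 [-0.002023    0.00062646  0.044     ] [0.01567659 0.00061958 0.0475    ] [-0.01764539  0.00065532  0.0475    ]
[0.01857686 0.00059399 0.041     ] [-0.01891331  0.0006342   0.041     ]
[0.01773318 0.00060181 0.043     ] [-0.02043548  0.00064275  0.043     ]
```

Call:
apply_moves:
  increments:
    - [[0,0.3,2],[0,0,0],-1]
    - [[0,0,1],[0,0,0],-1]
    - [[0,0,0],[0,0,0],-1]

```text
time: 8.2
eef_pos: [0.5615, -0.2216, 0.175]
ee_rot: [[-0.222, 0.975, -0.0], [0.975, 0.222, 0.0], [0.0, -0.0, -1.0]]
wrist_force: [-0.7, -0.6, -0.0]
gripper_width: 0.0395
```

Call:
apply_moves:
  increments:
    - [[0,0,1],[0,0,0],-1]
    - [[0,0,1],[0,0,0],-1]
    - [[0,0,0],[0,0,0],-1]

```text
time: 8.57
eef_pos: [0.5616, -0.2217, 0.1735]
ee_rot: [[-0.222, 0.975, 0.0], [0.975, 0.222, -0.0], [-0.0, 0.0, -1.0]]
wrist_force: [-1.0, 0.3, 2.9]
gripper_width: 0.039
```

Call:
apply_moves:
  increments:
    - [[0,0,1],[0,0,0],-1]
    - [[0,0,1],[0,0,0],-1]
    - [[0,0,0],[0,0,0],-1]

```text
time: 8.95
eef_pos: [0.5616, -0.2217, 0.1714]
ee_rot: [[-0.222, 0.975, 0.0], [0.975, 0.222, -0.0], [-0.0, 0.0, -1.0]]
wrist_force: [-1.3, 1.1, 4.8]
gripper_width: 0.0392
```

Call:
apply_moves:
  increments:
    - [[0,0,1],[0,0,0],-1]
    - [[0,0,1.5],[0,0,0],-1]
    - [[0,0,1.5],[0,0,0],-1]
    - [[0,0,0],[0,0,0],-1]
    - [[0,0,0],[0,0,0],-1]

```text
time: 9.57
eef_pos: [0.5617, -0.2217, 0.168]
ee_rot: [[-0.222, 0.975, 0.0], [0.975, 0.222, -0.0], [-0.0, 0.0, -1.0]]
wrist_force: [-1.7, 1.4, 8.4]
gripper_width: 0.0391
```

Call:
apply_moves:
  increments:
    - [[0,0,0.7],[0,0,0],-1]
    - [[0,0,0],[0,0,5],-1]
    - [[0,0,0],[0,0,7],-1]
    - [[0,0,0],[0,0,7],-1]
    - [[0,0,0],[0,0,0],-1]

```text
time: 10.2
eef_pos: [0.5626, -0.2224, 0.1678]
ee_rot: [[0.109, 0.994, 0.003], [0.994, -0.109, -0.002], [-0.002, 0.003, -1.0]]
wrist_force: [-1.2, -0.0, 10.3]
gripper_width: 0.039
```

Call:
apply_moves:
  increments:
    - [[0,0,0],[0,0,7],-1]
    - [[0,0,0],[0,0,7],-1]
    - [[0,0,0],[0,0,7],-1]
    - [[0,0,0],[0,0,7],-1]
    - [[0,0,0],[0,0,0],-1]

```text
time: 10.82
eef_pos: [0.5629, -0.2227, 0.1679]
ee_rot: [[0.563, 0.827, 0.004], [0.827, -0.563, -0.003], [-0.0, 0.005, -1.0]]
wrist_force: [-1.0, 0.1, 8.7]
gripper_width: 0.0391
```

Call:
apply_moves:
  increments:
    - [[0,0,0],[0,0,7],-1]
    - [[0,0,0],[0,0,7],-1]
    - [[0,0,0],[0,0,7],-1]
    - [[0,0,0],[0,0,7],-1]
    - [[0,0,0],[0,0,0],-1]
    - [[0,0,0],[0,0,0],-1]

```text
time: 11.58
eef_pos: [0.5629, -0.2227, 0.1679]
ee_rot: [[0.885, 0.466, 0.004], [0.466, -0.885, -0.003], [0.002, 0.004, -1.0]]
wrist_force: [-0.1, -1.6, 8.8]
gripper_width: 0.0387
```

```bash
python3 - <<'E'
from h import *
s=env.sense();print(s['eef_pos'],s['ee_rot'].round(3).tolist(),s['wrist_force'],s['torque'],s['gripper_width'])
w=cams.camera('wrist')[:,:,::-1]
im=np.hstack([cv2.resize(w,(480,360)),cv2.resize(w[250:430,220:420],(320,360))]);cv2.imwrite('pics/w7.png',im)
E
```

```text
[ 0.56286551 -0.22273547  0.16790413] [[0.885, 0.466, 0.004], [0.466, -0.885, -0.003], [0.002, 0.004, -1.0]] [-0.0672569  -1.62409064  8.7514111 ] [ 0.03663049  0.10613258 -0.06676436] 0.0386616784592532
```

View pics/w7.png

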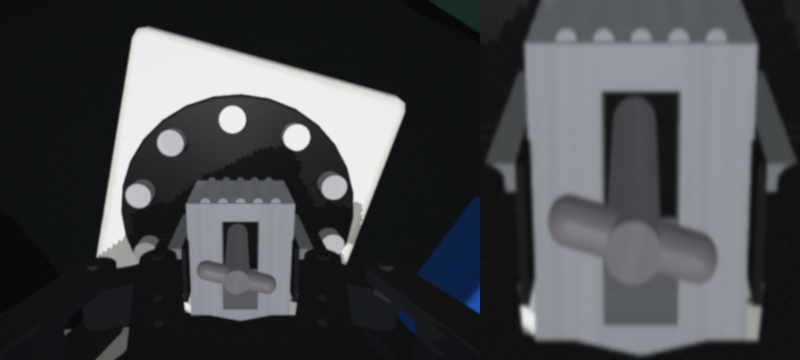

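Call:
apply_moves:
  increments:
    - [[0,0,-1],[0,0,0],-1]
    - [[0,0,-0.7],[0,0,0],-1]
    - [[0,0,0],[0,0,0],-1]
    - [[0,0,0],[0,0,0],0.3]
    - [[0,0,0],[0,0,0],0.5]
    - [[0,0,0],[0,0,0],0.7]
    - [[0,0,0],[0,0,0],0.7]

```text
time: 12.5
eef_pos: [0.5615, -0.2216, 0.1678]
ee_rot: [[0.885, 0.466, -0.001], [0.466, -0.885, 0.0], [-0.0, -0.001, -1.0]]
wrist_force: [0.6, -0.2, 0.6]
gripper_width: 0.0726
```

Call:
apply_moves:
  increments:
    - [[0,0,-20],[0,0,0],0.7]
    - [[0,0,-40],[0,0,0],0.7]
    - [[-30,0,-40],[0,0,0],0.7]
    - [[-20,0,0],[0,0,0],0.7]
    - [[0,0,0],[0,0,0],0.7]
    - [[0,0,0],[0,0,0],0.7]

```text
time: 13.25
eef_pos: [0.5172, -0.2446, 0.267]
ee_rot: [[0.885, 0.466, -0.002], [0.466, -0.885, 0.002], [-0.001, -0.002, -1.0]]
wrist_force: [-0.1, 0.9, -0.6]
gripper_width: 0.0726
```

```bash
python3 - <<'E'
from h import *
s=env.sense();print(s['eef_pos'],s['ee_rot'].round(3).tolist(),s['wrist_force'],s['gripper_width'])
np.save('s8.npy',s,allow_pickle=True)
w=cams.camera('wrist')[:,:,::-1];cv2.imwrite('pics/w8.png',w)
d=cams.camera('side')[:,:,::-1];c=cams.camera('scene')[:,:,::-1]
cv2.imwrite('pics/d8.png',d);cv2.imwrite('pics/c8.png',c)
cv2.imwrite('pics/cc8.png',np.hstack([cv2.resize(d[200:290,380:480],(400,360)),cv2.resize(c[210:300,165:265],(400,360))]))
E
```

```text
[ 0.51717191 -0.24457605  0.26695322] [[0.885, 0.466, -0.002], [0.466, -0.885, 0.002], [-0.001, -0.002, -1.0]] [-0.08263482  0.89830056 -0.63310669] 0.07263739617514153
```

View pics/w8.png

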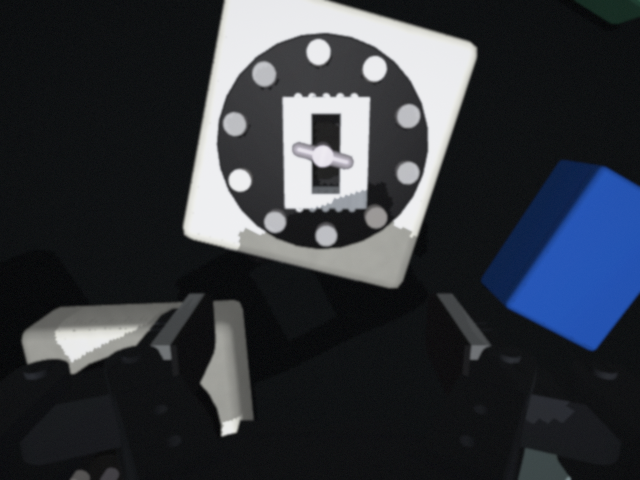

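View pics/cc8.png

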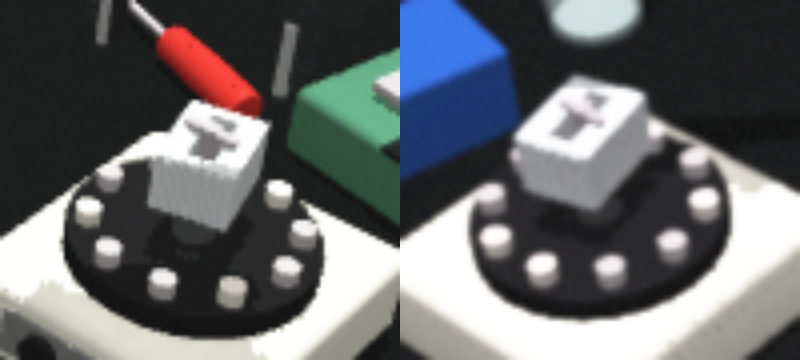

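```bash
python3 - <<'E'
from h import *
print(env.job_done())
E
```

```text
the job is handed in; nothing more can be done
None
```

The fitting nut is locked on the right spinner and the job is handed in, at about 13.5 s of the 61 s allowed. No verdict was reported.

- **Choosing the nut and spinner:** I picked the nut by its slot, which measured about 37 mm. The other nut's slot was visibly shorter, so I left it in the tray and did not try it on the stud. The spinner is the farthest of the four look-alikes, with its stud at about (0.562, -0.222), 0.60 m from the base.
- **Locking it:** The nut went over the cross pin with almost no force and met the ring at about the expected height. I pressed it about 6 mm down and turned it about 75° clockwise. I then eased it back up about 1.7 mm, opened the gripper and lifted clear.
- **Last checks:** After release, the wrist, side and scene pictures show the pin lying across the slot on top of the nut, roughly 75° off. The nut sits level and the gripper is clear of everything. The highest wrist force I read was about 10 N.
- **What disagreed or went unchecked:**
  - The cameras' estimates of the stud height differed by a few millimetres (0.135 to 0.139 m). I settled on about 0.136 m from the view through the slot and then went by contact force.
  - While I turned the nut, the gripper drifted about 1 mm sideways.
  - I had no direct reading of how far the ring is pressed down. The pin resting on the nut's top matches the expected 4 mm or so.

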